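# Put the washed utensils back in their drawer trays

## Robot

A 6-joint arm with a two-finger parallel gripper is mounted at the origin on the work surface. World frame = base frame: x ahead of the robot, y to its left, z up, the work surface at z = 0. Lengths are in m, angles in degrees, forces in N, time in s.
With the tool pointing down it reaches from about 0.25 to 0.725 m from the base axis. Payload 9.7 kg.
Tool frame: the origin (TCP) lies at the very end of the fingers, on their centre line; the grasp point (between the pads) lies 19 mm behind it; z points along the fingers, y is the direction in which the jaws open and shut (so a half turn about z gives the same grasp; the last joint's range is limited). The gripper opens to 85 mm and grips with 20 to 120 N. Pads are 22 mm wide; open, the fingers measure 114 mm over their backs; the gripper's body (76 mm by 85 mm) begins 54 mm behind the grasp point. The pads swing forward as they close: fully open they stand 13 mm farther back than shut.
Start: joints at [-66.864, 4.979, 10.078, 95.1, 0, 90], TCP at [0.216, -0.506, 0.231] pointing down, gripper open.
Joint ranges: [-179.16, 179.16], [-48.56, 103.87], [-65.8, 70.77], [-126.05, 130.52], [-82.76, 87.17], [-180, 180]. Speed limits (degrees/s): [127.2, 127.2, 147.25, 180, 180, 180].

## Interface

Orientations are given as [roll, pitch, yaw] about the fixed x, y, z axes, in that order (R = Rz(yaw) Ry(pitch) Rx(roll)).
In Python, from workcell import bot gives the robot as it stands. The module is installed in compiled form; this text tells all that it offers.
- The arm moves only by the tool step_arm, never from a script. Its arguments are lists of equal length, an entry for each row: "dr": the turn, a rotation vector about the tool's x, y, z in rad, a list of three; "xyz": the shift along the tool's x, y, z in units of 40 mm (1.0 is 40 mm), a list of three; "gripper": the opening, from 0 (shut) to 1 (fully open). In form: {"dr": [[wx, wy, wz], ...], "xyz": [[x, y, z], ...], "gripper": [gripper, ...]}. A call has exactly 8 rows; each row is the pose to reach, as a shift and turn from the pose commanded when the call began, along the tool's axes at that moment; what a row does not reach only later rows make up. A row lasts 1/10 s, in which the tool goes at most 50 mm and 8.59 degrees, less where a joint would pass 70% of its speed; a pose out of reach is approached as far as the arm can. A call with a gripper value outside its range is refused whole. The fingers move at their own pace and stop on an object; "squeeze" is the grip in N (left out, the last holds). Time passes only in rows, so rows that repeat a pose let the fingers close, or fill a call up. It gives the time, the measured TCP pose, the force and the opening at its end, in the units of the state.
- bot.get_obs(): the state, without advancing time (a new reading comes with each control period).
- bot.camera(name): name is "side" or "top"; returns a dict with "image" (400x640x3 uint8, red, green, blue), "camera_matrix" (3x3 intrinsics, pixels), "k1" (the pictures are not rectified: a ray, as slopes to the right and down, at radius r is drawn at 1 + k1 r^2 times it, then the intrinsics apply), "R" (3x3) and "t" (3): a world point X has camera coordinates R X + t. Camera axes: x right, y down, z forward; pixel columns grow to the right and rows downward; lengths in m; the calibration is good to about 2 mm. A picture is of the moment at which its call begins. There is no depth.
- bot.job_done(): hands the job in, once; it reports no verdict.
Trained networks look in a picture, given as the dict that the camera call returned (one of the last four; its "shot" number tells which), for a name from the list of things; names that differ only in an ending like _2 or _b are one class to them, and where a whole thing is asked for, a point or a joint stands for the part that bears it (a point fixed in the world has none). Each returns a list of dicts, best first, with "p" (0 to 1); they miss things now and then, are a little off and sometimes report something else, mostly with a low value. They report only what shows in the picture. A call takes as long as a camera call. They do not tell look-alikes from the thing itself.
- bot.regions_of(picture, thing): "region" (400x640 bool, what is visible of it) and "box" ([centre column, centre row, width, height] in pixels, round what is visible of it).
The state is a dict: "time": time; "q": joint angles; "qd": joint speeds; "joint_efforts": joint torques, N m; "ee_pos": TCP position; "tcp_rot": TCP orientation; "wrist_force": force on the tool from outside, world axes, zero at the start; "torque": the same for the moment, N m; "opening": finger opening in m.
Only numpy, scipy, OpenCV 4.12 (cv2) and the standard library are available. Lean on these libraries where they do the work, as an engineer would, in place of code of your own. Each camera call takes 0.05 s, during which the arm holds its last target.

## Task

The tongs, the strainer and the wooden spoon have been washed and lie on the dark drying mat. Put each one away in the red tray that has its silhouette, lying flat on the tray floor and squarely on its silhouette, head on head and handle on handle; set them down rather than dropping or throwing them, and leave the aluminium bowl, the green tiffin carrier and the salt jar where they stand.

Things in the scene. Friction and masses are not known exactly. Their poses are not given: they have to be found in the camera images.
- tongs: steel tongs locked shut, rigid, 22 mm high, 140 g: two arms, black sleeves, scalloped heads at +x, hinge at -x; 39 mm wide and 21 high at the grip, parallel-sided 40 mm behind to 30 ahead of the origin. Reach 91 mm in +x, 152 in -x. Origin: underside, below the grip point behind the head. x: along it to the head (roughly away from the robot at first), z up. Lies on a 3 mm mat
- strainer: small steel strainer lying rim down, 90 g: mesh dome 68 mm wide, 32 high, centred 55 mm from the origin in +x; straight handle 14 mm wide, 12 high, from 20 mm ahead of the origin to 144 behind. Reaches 98 mm in +x. Origin: underside, below the grip point behind the head. x: along it to the head (roughly away from the robot at first), z up. Lies on a 3 mm mat
- spoon: wooden spoon, hollow up, 60 g: oval head 58 x 42 mm, 13 high, centred 61 mm from the origin in +x; handle 12 mm wide, top 13 mm up, to 150 mm behind the origin. Reaches 90 mm in +x. Origin: underside, below the grip point behind the head. x: along it to the head (roughly away from the robot at first), z up. Lies on a 3 mm mat
- tongs_tray: fixed red tray, 286 x 92 mm, rim 12 mm high, walls and floor 4 mm thick; flat cream silhouette of the tongs (two long arms with a slit between them) on its floor. Origin: under the tray, on its centre line, below the silhouette's grip point (where the utensil's origin belongs); tray reaches 115 mm from it in +x, 171 mm in -x. x: along the tray to the silhouette's head end, z up
- strainer_tray: fixed red tray, 286 x 108 mm, rim 12 mm high, walls and floor 4 mm thick; flat cream silhouette of the strainer (big disc and straight handle) on its floor. Origin: under the tray, on its centre line, below the silhouette's grip point (where the utensil's origin belongs); tray reaches 115 mm from it in +x, 171 mm in -x. x: along the tray to the silhouette's head end, z up
- spoon_tray: fixed red tray, 286 x 92 mm, rim 12 mm high, walls and floor 4 mm thick; flat cream silhouette of the spoon (small oval and straight handle) on its floor. Origin: under the tray, on its centre line, below the silhouette's grip point (where the utensil's origin belongs); tray reaches 115 mm from it in +x, 171 mm in -x. x: along the tray to the silhouette's head end, z up
- bowl: bystander: open aluminium bowl, 150 mm across the rim, 60 mm high, standing beyond the work. Origin: centre of its underside
- tiffin: bystander: closed green three-tier tiffin carrier with steel straps, a side clip and a black carrying handle, 110 mm across, 215 mm high, right of the trays. Origin: centre of its underside
- salt_jar: bystander: blue glazed salt jar with a wooden cap, 68 mm across, 100 mm high, left of the mat. Origin: centre of its underside
Not all that is in view belongs to the job. Several things look just like the spoon: the one meant starts farthest to the robot's right.

How it is judged (in metres and radians):
At the end, for the whole second after the job is handed in: Each utensil lies in its own tray: origin within 15 mm of the tray origin seen from above (so head on head), lengths aligned within 0.15 rad, flat on the tray floor (tilt under 0.03 rad, underside 1 to 6.5 mm above the tray underside), released and at rest (horizontal distance between tongs and tongs_tray below 0.015 m and angle between the x axis of tongs and the x axis of tongs_tray, either way round below 0.15 rad and angle between each of tongs, strainer, spoon's own z axis and vertical below 0.03 rad and z of tongs in the frame of tongs_tray between 0.001 and 0.0065 m and linear speed of each of tongs, strainer, spoon below 0.02 m/s and angular speed of each of tongs, strainer, spoon below 0.2 rad/s and horizontal distance between strainer and strainer_tray below 0.015 m and angle between the x axis of strainer and the x axis of strainer_tray, either way round below 0.15 rad and z of strainer in the frame of strainer_tray between 0.001 and 0.0065 m and horizontal distance between spoon and spoon_tray below 0.015 m and angle between the x axis of spoon and the x axis of spoon_tray, either way round below 0.15 rad and z of spoon in the frame of spoon_tray between 0.001 and 0.0065 m); the robot touches nothing.
It fails at once if the bowl, the tiffin carrier or the salt jar is pushed more than 20 mm or tipped (distance of any of bowl, tiffin, salt_jar from where it was at the start of the episode above 0.02 m or angle between any of bowl, tiffin, salt_jar's own z axis and vertical above 0.2 rad).
It fails at once if the tongs falls freely: it is dropped from more than about 30 mm, or thrown (linear speed of tongs above 0.8 m/s and contact force between the fingers and tongs below 0.01 N).
It fails at once if the strainer falls freely: it is dropped from more than about 30 mm, or thrown (linear speed of strainer above 0.8 m/s and contact force between the fingers and strainer below 0.01 N).
It fails at once if the spoon falls freely: it is dropped from more than about 30 mm, or thrown (linear speed of spoon above 0.8 m/s and contact force between the fingers and spoon below 0.01 N).
It also fails if it takes over 88 s, if anything falls off the work surface, if the arm or the gripper's body presses on something with over 40 N, if the wrist force passes 120 N, or if a joint passes its speed limit or range.

## Working session

There is one attempt and no reset: what is moved stays moved. The work goes in short steps, Python scripts to look and compute and a tool call to move; the robot and the scene stay as the last step left them, time stands still between calls to the robot, and variables do not carry over. Pictures are saved under pics/ and viewed, and the job is handed in when it is done.

Besides the shell and the picture viewer there is one more tool, called as a command line: name --argument value ..., lists and objects as JSON in quotes. step_arm: Moves the arm, as the interface text tells. Its arguments: {"type":"object","properties":{"dr":{"type":"array"},"xyz":{"type":"array"},"gripper":{"type":"array"},"squeeze":{"type":"number"}},"required":["dr","xyz","gripper"]}

```bash
mkdir -p pics
cat > h.py <<'E'
import numpy as np, cv2
from workcell import bot
def save(im,n): cv2.imwrite('pics/'+n, cv2.cvtColor(im,cv2.COLOR_RGB2BGR))
def ray(c,px):
    K=np.array(c['camera_matrix']);px=np.atleast_2d(px).astype(float)
    d=np.stack([(px[:,0]-K[0,2])/K[0,0],(px[:,1]-K[1,2])/K[1,1]],1)
    s=d.copy()
    for _ in range(30): s=d/(1+c['k1']*(s**2).sum(1,keepdims=True))
    return s
def toworld(c,px,z):
    s=ray(c,px);R=np.array(c['R']);t=np.array(c['t'])
    D=np.c_[s,np.ones(len(s))]@R; C=-R.T@t
    return C+D*((z-C[2])/D[:,2])[:,None]
def proj(c,X):
    R=np.array(c['R']);t=np.array(c['t']);K=np.array(c['camera_matrix'])
    p=np.atleast_2d(X)@R.T+t; s=p[:,:2]/p[:,2:]; s=s*(1+c['k1']*(s**2).sum(1,keepdims=True))
    return s*[K[0,0],K[1,1]]+[K[0,2],K[1,2]]
E
python3 - <<'E'
from h import *
for n in ('top','side'):
    c=bot.camera(n); save(c['image'],n+'0.png'); R=np.array(c['R']);print(n,-R.T@np.array(c['t']),c['k1'],R.round(2).tolist())
print(bot.get_obs())
E
```

```text
top [0.40199069 0.04585656 1.6382298 ] 0.01488363031172242 [[0.01, -1.0, 0.0], [-1.0, -0.01, -0.08], [0.08, -0.0, -1.0]]
side [ 0.28798079 -0.98367656  1.33196036] 0.01344490338891644 [[0.97, -0.24, 0.0], [-0.18, -0.76, -0.62], [0.15, 0.6, -0.78]]
{'time': 0.1, 'q': array([-6.68629984e+01,  5.00503967e+00,  1.00373502e+01,  9.50994640e+01,
        1.30375080e-03,  8.99982027e+01]), 'qd': array([-0.10777149, -0.05444033,  0.03266294, -0.01716239, -0.04003454,
        0.03496382]), 'joint_efforts': array([-2.45382878e-03, -5.21565592e+01,  4.65651226e+01,  1.59490050e-02,
       -3.02462797e-05,  2.00397386e-05]), 'ee_pos': array([ 0.21603215, -0.5055588 ,  0.23066716]), 'tcp_rot': array([-1.79932847e+02, -1.30585640e-03,  2.31387974e+01]), 'wrist_force': array([ 0.36785565,  0.6562871 , -0.00097965]), 'torque': array([ 0.0330759 ,  0.02687462, -0.00724453]), 'opening': 0.08549060790902234}
```

View pics/top0.png

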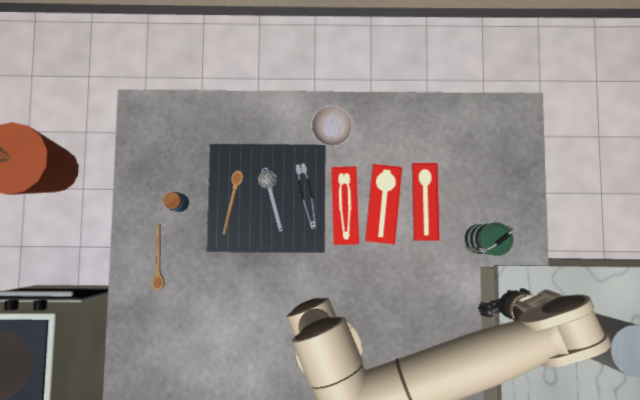

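View pics/side0.png

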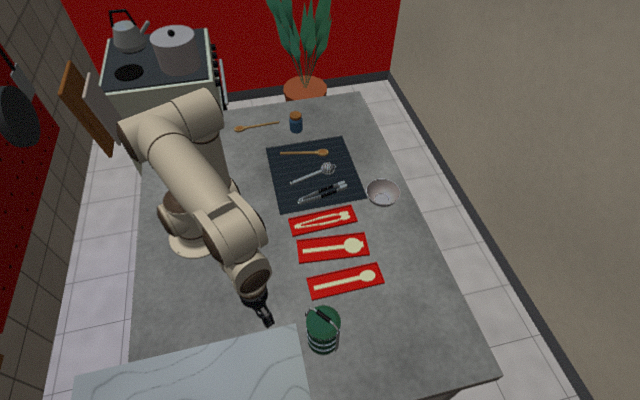

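The top view shows the mat at (267,197), with the spoon at (232,200), strainer at (271,198) and tongs at (306,195). The trays are at (345,205), (384,203) and (425,202). A look-alike spoon lies outside the mat at (158,257).

Run:
```python
from h import *
from scipy.optimize import minimize
cs={n:bot.camera(n) for n in ('top','side')}
ext={'tongs':(-.152,.091,.011),'strainer':(-.144,.098,.006),'spoon':(-.150,.090,.008)}
for n,c in cs.items():
    for o in list(ext)+[k+'_tray' for k in ext]+['bowl','tiffin','salt_jar']:
        rs=bot.regions_of(c,o)
        for r in rs[:3]:
            m=r['region'].astype(np.uint8); ys,xs=np.nonzero(m)
            z=.012 if 'tray' in o else (.003+ext[o][2] if o in ext else 0.0)
            P=toworld(c,np.c_[xs,ys],z)[:,:2]
            if o in ext or 'tray' in o:
                w=cv2.minAreaRect((P*1000).astype(np.float32))
                mu=P.mean(0);u,s,v=np.linalg.svd(P-mu,full_matrices=False);d=v[0]*np.sign(v[0][0]);a=(P-mu)@d;b=(P-mu)@[-d[1],d[0]]
                print(n,o,round(r['p'],2),len(xs),'ctr',mu.round(3),'ang',np.degrees(np.arctan2(d[1],d[0])).round(1),'ends',(mu+d*a.min()).round(3),(mu+d*a.max()).round(3),'L',np.ptp(a).round(3),np.ptp(b).round(3),'rect',[np.round(q,0).tolist() if not np.isscalar(q) else round(q,1) for q in w])
            else: print(n,o,round(r['p'],2),P.mean(0).round(3))
im=cs['top']['image'][130:260,150:450]; save(cv2.resize(im,None,fx=2.66,fy=2.66,interpolation=cv2.INTER_CUBIC),'z.png')
```

```text
top tongs 0.83 138 ctr [0.609 0.096] ang 11.4 ends [0.435 0.061] [0.667 0.108] L 0.236 0.038 rect [[551.0, 88.0], [236.0, 38.0], 9.9]
top strainer 0.92 446 ctr [0.565 0.218] ang 15.7 ends [0.421 0.178] [0.646 0.241] L 0.234 0.064 rect [[538.0, 200.0], [232.0, 63.0], 23.3]
top spoon 0.86 307 ctr [0.552 0.354] ang -12.1 ends [0.411 0.384] [0.64  0.335] L 0.234 0.042 rect [[525.0, 353.0], [42.0, 233.0], 82.5]
top spoon 0.73 358 ctr [0.302 0.617] ang 1.4 ends [0.209 0.615] [0.443 0.621] L 0.234 0.04 rect [[326.0, 620.0], [234.0, 39.0], 2.2]
top tongs_tray 0.81 1957 ctr [ 0.516 -0.056] ang 2.3 ends [ 0.374 -0.062] [ 0.659 -0.05 ] L 0.285 0.093 rect [[517.0, -56.0], [285.0, 92.0], 2.1]
top strainer_tray 0.64 2299 ctr [ 0.524 -0.198] ang -5.4 ends [ 0.382 -0.184] [ 0.666 -0.212] L 0.286 0.109 rect [[524.0, -198.0], [109.0, 286.0], 84.4]
top spoon_tray 0.56 2020 ctr [ 0.535 -0.351] ang 0.4 ends [ 0.392 -0.352] [ 0.679 -0.35 ] L 0.287 0.101 rect [[535.0, -349.0], [99.0, 288.0], 89.2]
top bowl 0.88 [ 0.817 -0.006]
top tiffin 0.68 [ 0.399 -0.588]
top salt_jar 0.74 [0.526 0.565]
side tongs 0.78 
[... 443 characters left out ...]
nds [0.416 0.385] [0.64  0.338] L 0.228 0.043 rect [[528.0, 363.0], [42.0, 228.0], 76.5]
side tongs_tray 0.97 1275 ctr [ 0.517 -0.061] ang 1.4 ends [ 0.375 -0.064] [ 0.664 -0.057] L 0.29 0.105 rect [[519.0, -58.0], [290.0, 105.0], 1.4]
side strainer_tray 0.94 1747 ctr [ 0.525 -0.204] ang -6.2 ends [ 0.383 -0.188] [ 0.668 -0.219] L 0.287 0.122 rect [[525.0, -204.0], [122.0, 287.0], 83.5]
side spoon_tray 0.69 1760 ctr [ 0.534 -0.355] ang 0.8 ends [ 0.392 -0.357] [ 0.68  -0.353] L 0.288 0.099 rect [[536.0, -354.0], [288.0, 99.0], 0.9]
side bowl 0.91 [0.826 0.037]
side tiffin 0.92 [ 0.41  -0.513]
side tiffin 0.35 [ 0.535 -0.349]
side salt_jar 0.74 [0.534 0.611]
side salt_jar 0.34 [ 0.522 -0.195]
```

View pics/z.png

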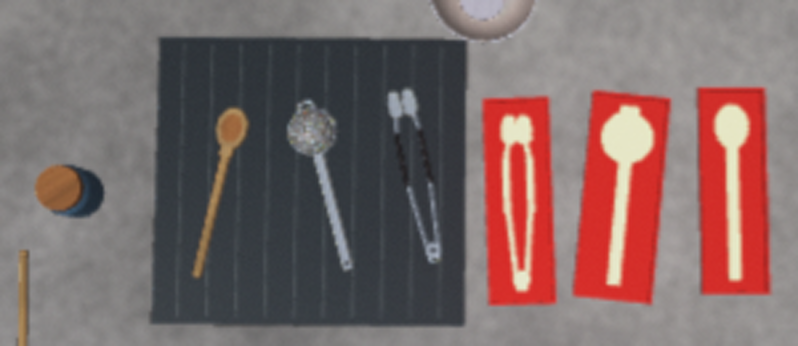

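Run:
```python
from h import *
cs={n:bot.camera(n) for n in ('top','side')}
ext={'tongs':(-.152,.091,.014),'strainer':(-.144,.098,.013),'spoon':(-.150,.090,.013)}
rough={'tongs':((.435,.061),(.668,.11)),'strainer':((.421,.178),(.648,.244)),'spoon':((.41,.384),(.642,.335)),
 'tongs_tray':((.374,-.062),(.66,-.05)),'strainer_tray':((.382,-.186),(.666,-.214)),'spoon_tray':((.392,-.354),(.68,-.351))}
yy,xx=np.mgrid[0:400,0:640]; px=np.c_[xx.ravel(),yy.ravel()]
for n,c in cs.items():
    im=c['image'].astype(int); r,g,b=[im[...,i].ravel() for i in range(3)]
    for o,(A,B) in rough.items():
        base=o.split('_')[0]; lo,hi,h=ext[base]
        z=.0045 if 'tray' in o else .003+h*.8
        P=toworld(c,px,z)[:,:2]; A_,B_=map(np.array,(A,B)); d=(B_-A_)/np.linalg.norm(B_-A_); nn=np.array([-d[1],d[0]])
        a=(P-A_)@d; e=(P-A_)@nn; near=(a>-.02)&(a<np.linalg.norm(B_-A_)+.02)&(abs(e)<.045)
        if 'tray' in o: m=near&(g>130)&(r>150)&(b>110)
        elif o=='spoon': m=near&(r-b>35)
        else: m=near&(r+g+b>300)
        Q=P[m]
        for _ in range(3):
            mu=Q.mean(0) if _==0 else mu
            a=(Q-A_)@d; e=(Q-A_)@nn
            # midline: per-slice mid of extremes
            bins=np.arange(a.min(),a.max(),.012); S=[];
            for k in bins:
                q=e[(a>=k)&(a<k+.012)]
                if len(q)>1: S.append((k+.006,(q.max()+q.min())/2))
            S=np.array(S); f=np.polyfit(S[:,0],S[:,1],1); res=(S[:,1]-np.polyval(f,S[:,0]))
            pA=A_+nn*np.polyval(f,0); pd=d+nn*f[0]; pd/=np.linalg.norm(pd); A_=pA; d=pd; nn=np.array([-d[1],d[0]])
        a=(Q-A_)@d; o1=A_+d*(a.min()-lo); o2=A_+d*(a.max()-hi)
        print(n,o,m.sum(),'L',np.ptp(a).round(3),'ang',np.degrees(np.arctan2(d[1],d[0])).round(2),'org(tail)',o1.round(4),'(head)',o2.round(4),'rms',res.std().round(4))
```

```text
top tongs 221 L 0.261 ang 14.71 org(tail) [0.5641 0.085 ] (head) [0.5811 0.0895] rms 0.0093
top strainer 413 L 0.239 ang 15.64 org(tail) [0.5596 0.2158] (head) [0.557 0.215] rms 0.0013
top spoon 313 L 0.235 ang -12.23 org(tail) [0.558  0.3524] (head) [0.5529 0.3535] rms 0.0006
top tongs_tray 498 L 0.325 ang 2.75 org(tail) [ 0.5069 -0.0548] (head) [ 0.5885 -0.0509] rms 0.0104
top strainer_tray 704 L 0.325 ang -5.64 org(tail) [ 0.5057 -0.1978] (head) [ 0.5884 -0.2059] rms 0.0019
top spoon_tray 595 L 0.326 ang 0.93 org(tail) [ 0.5237 -0.3539] (head) [ 0.6093 -0.3525] rms 0.001
side tongs 54 L 0.244 ang 13.05 org(tail) [0.5804 0.0968] (head) [0.5816 0.0971] rms 0.0024
side strainer 116 L 0.235 ang 19.67 org(tail) [0.559  0.2217] (head) [0.5524 0.2193] rms 0.0037
side spoon 146 L 0.232 ang -12.03 org(tail) [0.5584 0.3517] (head) [0.5509 0.3533] rms 0.0011
side tongs_tray 188 L 0.238 ang 1.99 org(tail) [ 0.5497 -0.0554] (head) [ 0.5452 -0.0556] rms 0.001
side strainer_tray 361 L 0.247 ang -5.64 org(tail) [ 0.5496 -0.201 ] (head) [ 0.5542 -0.2015] rms 0.0009
side spoon_tray 319 L 0.241 ang 0.78 org(tail) [ 0.5636 -0.3528] (head) [ 0.5642 -0.3528] rms 0.0005
```

```bash
cat > ov.py <<'E'
from h import *
geo={'tongs':[(-.152,-.006),(-.152,.006),(-.04,.0195),(.03,.0195),(.091,.0195),(.091,-.0195),(.03,-.0195),(-.04,-.0195)],
'strainer':[(-.144,-.007),(-.144,.007),(.02,.007)]+[(.055+.034*np.cos(t),.034*np.sin(t)) for t in np.linspace(2.8,-2.8,20)]+[(.02,-.007)],
'spoon':[(-.15,-.006),(-.15,.006),(.03,.006)]+[(.061+.029*np.cos(t),.021*np.sin(t)) for t in np.linspace(2.8,-2.8,20)]+[(.03,-.006)]}
H={'tongs':.022,'strainer':.012,'spoon':.013}
def overlay(cam,items,fn,box,s):
    c=bot.camera(cam); x0,x1,y0,y1=box
    im=cv2.resize(c['image'][y0:y1,x0:x1],None,fx=s,fy=s,interpolation=cv2.INTER_CUBIC)
    for o,x,y,a,z0 in items:
        G=np.array(geo[o]);a=np.radians(a);R=np.array([[np.cos(a),-np.sin(a)],[np.sin(a),np.cos(a)]])
        for hh,col in ((0,(0,80,255)),(H[o],(0,255,0))):
            W=np.c_[G@R.T+[x,y],np.full(len(G),z0+hh)]
            p=(proj(c,W)-[x0,y0]+.5)*s-.5
            cv2.polylines(im,[np.round(p*8).astype(int)],True,col,1,cv2.LINE_AA,3)
    save(im,fn)
E
python3 - <<'E'
from ov import *
c=bot.camera('top'); print(toworld(c,[(313.2,228.5),(300.9,164.2)],.014))
it=[('tongs',.582,.0925,11.3,.003),('strainer',.557,.2165,15.7,.003),('spoon',.556,.3526,-12.2,.003)]
overlay('top',it,'ot.png',(205,330,140,255),6)
overlay('side',it,'os.png',(265,395,135,225),6)
E
```

```text
[[0.43051065 0.05765012 0.014     ]
 [0.66672727 0.10503796 0.014     ]]
```

View pics/ot.png

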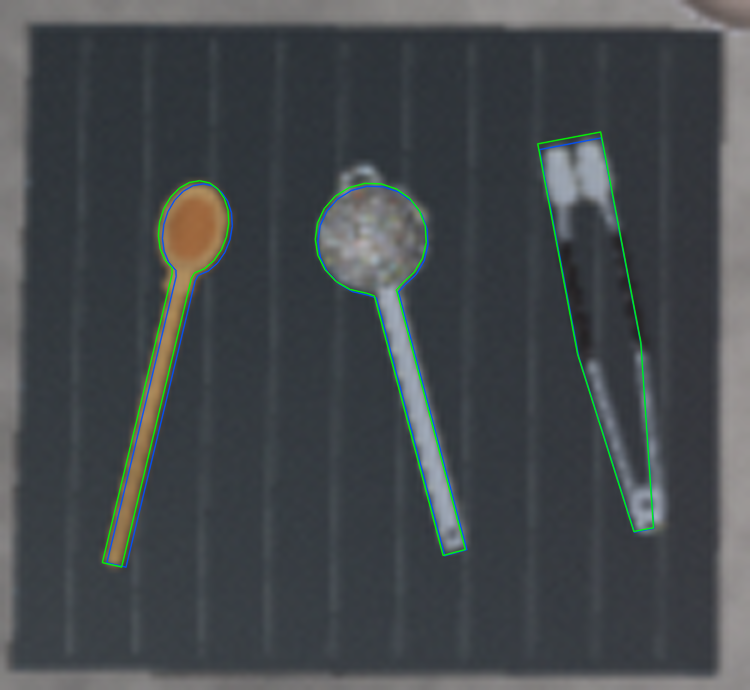

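View pics/os.png

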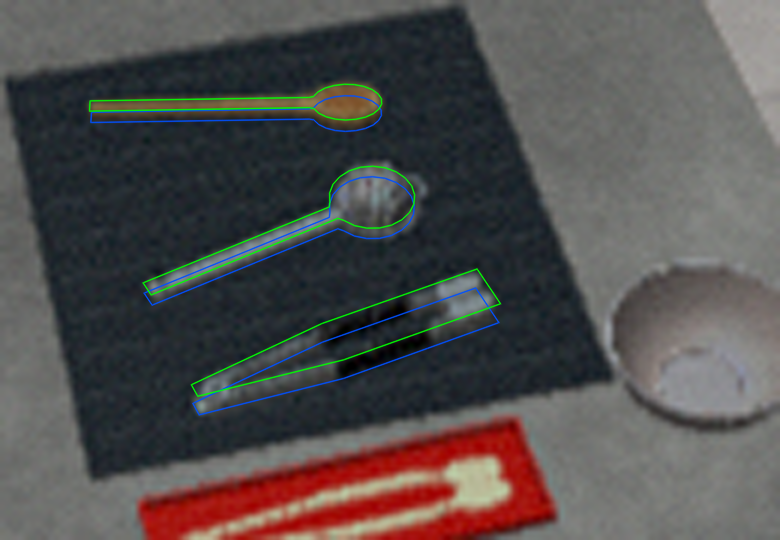

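```bash
cat > plan.py <<'E'
import sys,numpy as np
# plan.py x y z yaw  X Y Z YAW nsteps : row targets
x,y,z,w,X,Y,Z,W=map(float,sys.argv[1:9]); 
a=np.radians(w); dx,dy=X-x,Y-y
t=np.array([np.cos(a)*dx+np.sin(a)*dy, np.sin(a)*dx-np.cos(a)*dy, -(Z-z)])/.04
print('total xyz',t.round(3),'wz',round(-np.radians(W-w),4),'dist mm',round(np.linalg.norm(t)*40))
E
python3 -c "
from workcell import bot;o=bot.get_obs();print(o['ee_pos'],o['tcp_rot'])"
python3 plan.py .216 -.5056 .2307 23.137 .42 -.17 .22 16
python3 plan.py .42 -.17 .22 16 .581 .0905 .1 12.2
```

```text
[ 0.21611097 -0.50577951  0.23129116] [ 1.79998101e+02 -1.94352638e-04  2.31353984e+01]
total xyz [ 7.986 -5.711  0.267] wz 0.1246 dist mm 393
total xyz [ 5.664 -5.151  3.   ] wz 0.0663 dist mm 329
```

step_arm --dr '[[0, 0, 0.12], [0, 0, 0.12], [0, 0, 0.12], [0, 0, 0.12], [0, 0, 0.12], [0, 0, 0.12], [0, 0, 0.12], [0, 0, 0.12]]' --xyz '[[1, -0.71, 0.03], [2, -1.43, 0.07], [3, -2.14, 0.1], [4, -2.86, 0.13], [5, -3.57, 0.17], [6, -4.28, 0.2], [7, -5, 0.23], [8, -5.7, 0.27]]' --gripper '[1, 1, 1, 1, 1, 1, 1, 1]'

```text
time: 2.15
ee_pos: [0.4214, -0.1685, 0.2208]
tcp_rot: [180.0, -0.0, 16.3]
wrist_force: [0.4, -1.3, -0.7]
opening: 0.0853
```

```bash
python3 -c "
from workcell import bot;o=bot.get_obs();print(o['time'],o['ee_pos'],o['tcp_rot'],o['qd'])"
```

```text
2.15 [ 0.42143321 -0.16849628  0.22077925] [ 1.79964262e+02 -4.37489877e-02  1.62521704e+01] [ 6.15768554e+01  8.47295828e+00  5.35155366e+00 -3.22679326e+00
 -2.41970186e-02  6.09897882e+01]
```

```bash
python3 plan.py .4207 -.1706 .2202 16.26 .581 .0905 .1 12.2
```

```text
total xyz [ 5.675 -5.144  3.005] wz 0.0709 dist mm 329
```

step_arm --dr '[[0, 0, 0.07], [0, 0, 0.07], [0, 0, 0.07], [0, 0, 0.07], [0, 0, 0.07], [0, 0, 0.07], [0, 0, 0.07], [0, 0, 0.07]]' --xyz '[[0.9, -0.82, 0.48], [1.8, -1.63, 0.95], [2.7, -2.45, 1.43], [3.6, -3.26, 1.9], [4.4, -4.0, 2.3], [5.1, -4.6, 2.7], [5.5, -5.0, 2.9], [5.68, -5.14, 3.0]]' --gripper '[1, 1, 1, 1, 1, 1, 1, 1]'

```text
time: 2.95
ee_pos: [0.5814, 0.0926, 0.0989]
tcp_rot: [-180.0, 0.1, 12.4]
wrist_force: [-0.9, -1.3, 0.4]
opening: 0.0856
```

Run:
```python
from h import *
o=bot.get_obs();print(o['time'],o['ee_pos'],o['tcp_rot'],o['q'])
c=bot.camera('side');save(cv2.resize(c['image'][100:320,240:440],None,fx=3,fy=2.7),'a1.png')
```

```text
2.95 [0.58144743 0.09260357 0.09894781] [-1.79983119e+02  1.04628564e-01  1.23815183e+01] [9.04393925e+00 9.80270081e+00 7.78727656e-01 8.10814607e+01
 1.07609610e-02 1.76662426e+02]
```

View pics/a1.png

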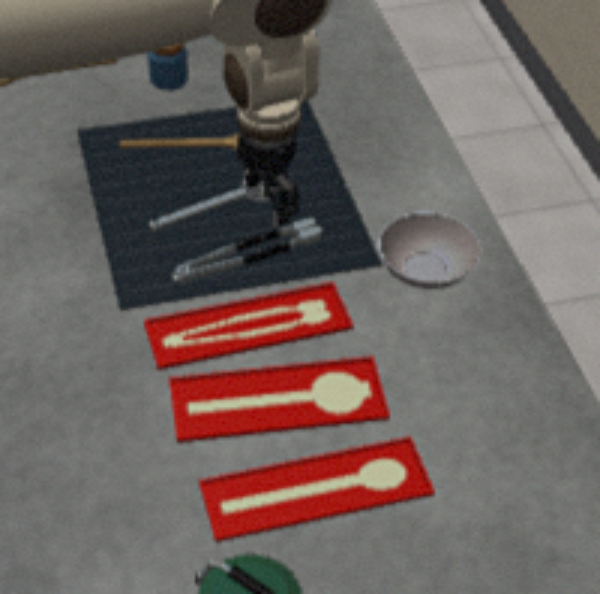

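```bash
cat > cmd.py <<'E'
# cmd.py: state file of commanded pose. usage: cmd.py fwd tx ty tz wz | to X Y Z W | set x y z w
import sys,json,numpy as np
f='cmd.json'
def load(): return json.load(open(f))
op=sys.argv[1]; v=[float(i) for i in sys.argv[2:]]
if op=='set': json.dump(v,open(f,'w'))
else:
    x,y,z,w=load(); a=np.radians(w)
    if op=='fwd':
        tx,ty,tz=[.04*k for k in v[:3]]
        n=[x+np.cos(a)*tx+np.sin(a)*ty, y+np.sin(a)*tx-np.cos(a)*ty, z-tz, w-np.degrees(v[3])]
        json.dump(n,open(f,'w')); print('cmd now',np.round(n,4))
    else:
        X,Y,Z,W=v; dx,dy=X-x,Y-y
        t=np.array([np.cos(a)*dx+np.sin(a)*dy, np.sin(a)*dx-np.cos(a)*dy, z-Z])/.04
        print('xyz',t.round(3),'wz',round(-np.radians(W-w),4),'mm',round(np.linalg.norm(t)*40))
E
python3 cmd.py set .4207 -.1706 .2202 16.26; python3 cmd.py fwd 5.68 -5.14 3 .07; python3 -c "
from workcell import bot;o=bot.get_obs();print(o['ee_pos'],o['tcp_rot'])"; python3 cmd.py to .581 .0905 .004 12.2
```

```text
cmd now [ 0.5812  0.0904  0.1002 12.2493]
[0.58165866 0.09239182 0.09888222] [-1.79982186e+02  9.15157520e-02  1.23634853e+01]
xyz [-0.005 -0.004  2.405] wz 0.0009 mm 96
```

step_arm --dr '[[0, 0, 0], [0, 0, 0], [0, 0, 0], [0, 0, 0], [0, 0, 0], [0, 0, 0], [0, 0, 0], [0, 0, 0]]' --xyz '[[0, 0, 0.5], [0, 0, 1.0], [0, 0, 1.5], [0, 0, 1.8], [0, 0, 2.0], [0, 0, 2.0], [0, 0, 2.0], [0, 0, 2.0]]' --gripper '[1, 1, 1, 1, 1, 1, 1, 1]'

```text
time: 3.8
ee_pos: [0.5819, 0.0906, 0.0216]
tcp_rot: [180.0, -0.1, 12.2]
wrist_force: [0.6, 0.5, -0.2]
opening: 0.0856
```

```bash
python3 cmd.py fwd 0 0 2 0
python3 - <<'E'
from ov import *
o=bot.get_obs();print(o['time'],o['ee_pos'],o['tcp_rot'],o['wrist_force'])
overlay('top',[('tongs',.581,.0905,12.2,.003)],'b1.png',(280,350,150,240),6)
overlay('side',[('tongs',.581,.0905,12.2,.003)],'b2.png',(285,385,135,225),6)
E
```

```text
cmd now [ 0.5812  0.0904  0.0202 12.2493]
3.8 [0.58191719 0.09060897 0.02160197] [ 1.79994514e+02 -8.76390350e-02  1.22452613e+01] [ 0.61410698  0.50747057 -0.23336488]
```

View pics/b2.png

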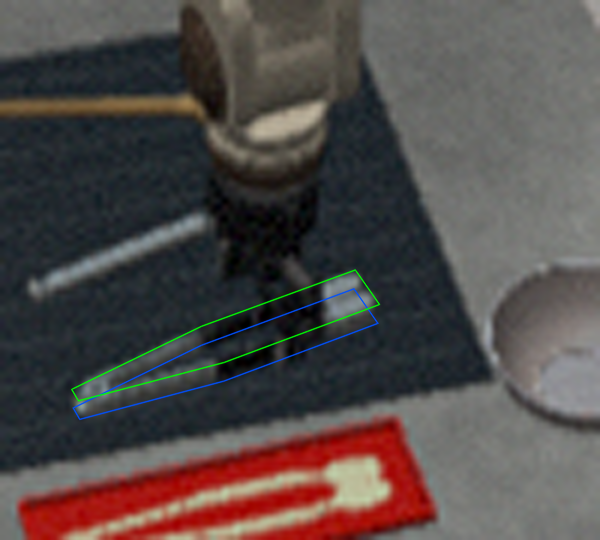

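step_arm --dr '[[0, 0, 0], [0, 0, 0], [0, 0, 0], [0, 0, 0], [0, 0, 0], [0, 0, 0], [0, 0, 0], [0, 0, 0]]' --xyz '[[0, 0, 0.2], [0, 0, 0.37], [0, 0, 0.37], [0, 0, 0.37], [0, 0, 0.37], [0, 0, 0.37], [0, 0, 0.37], [0, 0, 0.37]]' --gripper '[1, 1, 1, 0.2, 0.2, 0.2, 0.2, 0.2]' --squeeze 50

```text
time: 4.7
ee_pos: [0.5817, 0.0906, 0.0062]
tcp_rot: [180.0, -0.0, 12.2]
wrist_force: [0.6, -0.0, 3.1]
opening: 0.038
```

```bash
python3 cmd.py fwd 0 0 0.37 0
python3 - <<'E'
from ov import *
o=bot.get_obs();print(o['time'],o['ee_pos'],o['tcp_rot'],o['wrist_force'],o['torque'],o['opening'])
E
```

```text
cmd now [5.81200e-01 9.04000e-02 5.40000e-03 1.22493e+01]
4.7 [0.58165281 0.09062521 0.00619936] [ 1.79993296e+02 -4.95638954e-02  1.22476991e+01] [ 0.60246424 -0.01601885  3.13924629] [-0.07230079  0.04468276 -0.01962398] 0.03795540633746022
```

step_arm --dr '[[0, 0, 0], [0, 0, 0], [0, 0, 0], [0, 0, 0], [0, 0, 0], [0, 0, 0], [0, 0, 0], [0, 0, 0]]' --xyz '[[0, 0, 0], [0, 0, -0.2], [0, 0, -0.5], [0, 0, -0.9], [0, 0, -1.3], [0, 0, -1.6], [0, 0, -1.8], [0, 0, -1.8]]' --gripper '[0.2, 0.2, 0.2, 0.2, 0.2, 0.2, 0.2, 0.2]'

```text
time: 5.5
ee_pos: [0.5819, 0.0907, 0.079]
tcp_rot: [180.0, -0.1, 12.3]
wrist_force: [0.1, 0.1, -0.1]
opening: 0.0379
```

```bash
python3 cmd.py fwd 0 0 -1.8 0
python3 - <<'E'
from ov import *
o=bot.get_obs();print(o['time'],o['ee_pos'],o['tcp_rot'],o['wrist_force'],o['torque'],o['opening'])
overlay('side',[('tongs',.581,.0905,12.2,.075)],'c2.png',(285,385,115,205),6)
E
python3 cmd.py to .546 -.0553 .077 2.2
```

```text
cmd now [ 0.5812  0.0904  0.0774 12.2493]
5.5 [0.58191832 0.09072375 0.07903937] [ 1.79993024e+02 -1.06023117e-01  1.22503169e+01] [ 0.11091161  0.06498374 -0.12571099] [-0.03686453  0.01479772  0.02354783] 0.037866872686411306
xyz [-1.634  3.372  0.01 ] wz 0.1754 mm 150
```

View pics/c2.png

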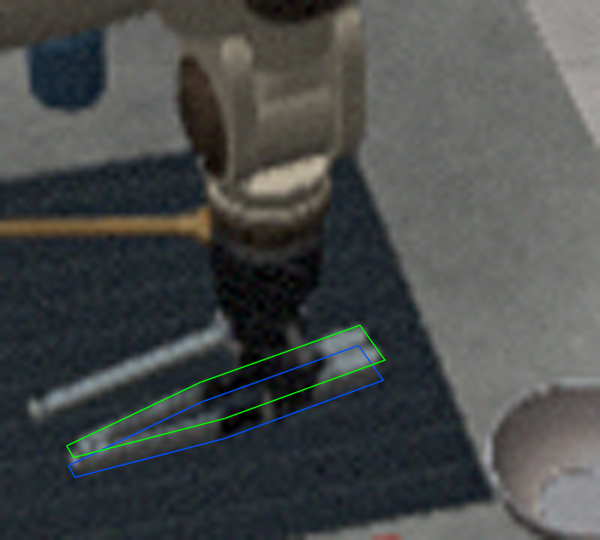

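step_arm --dr '[[0, 0, 0.02], [0, 0, 0.05], [0, 0, 0.09], [0, 0, 0.13], [0, 0, 0.16], [0, 0, 0.175], [0, 0, 0.175], [0, 0, 0.175]]' --xyz '[[-0.2, 0.4, 0], [-0.5, 1.0, 0], [-0.85, 1.75, 0], [-1.2, 2.5, 0], [-1.45, 3.0, 0], [-1.63, 3.37, 0], [-1.63, 3.37, 0], [-1.63, 3.37, 0]]' --gripper '[0.2, 0.2, 0.2, 0.2, 0.2, 0.2, 0.2, 0.2]'

```text
time: 6.35
ee_pos: [0.546, -0.0551, 0.0774]
tcp_rot: [-180.0, 0.0, 2.2]
wrist_force: [0.7, -0.2, -0.9]
opening: 0.0376
```

```bash
python3 cmd.py fwd -1.63 3.37 0 .175
python3 - <<'E'
from ov import *
o=bot.get_obs();print(o['time'],o['ee_pos'],o['tcp_rot'],o['opening'])
it=[('tongs',.546,-.0553,2.2,.076)]
overlay('side',it,'d2.png',(275,385,155,245),6)
overlay('top',it,'d1.png',(310,380,150,250),5)
E
```

```text
cmd now [ 0.5461 -0.0552  0.0774  2.2225]
6.35 [ 0.54603393 -0.0550584   0.07735465] [-1.79978938e+02  2.24315660e-02  2.19726418e+00] 0.037558304651216595
```

View pics/d2.png

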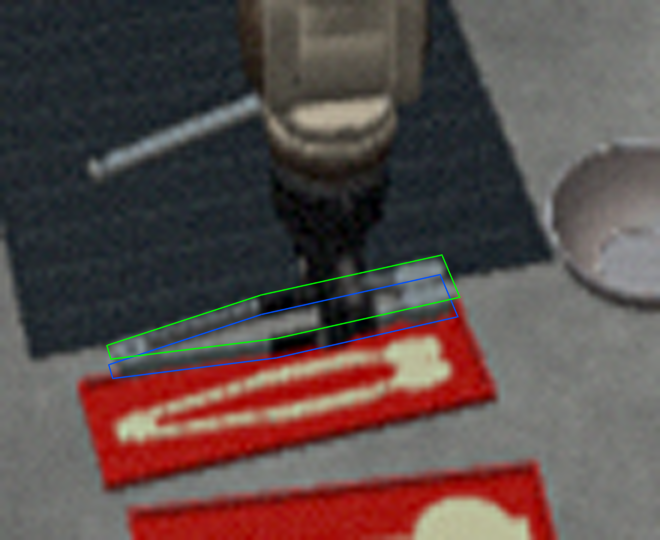

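View pics/d1.png

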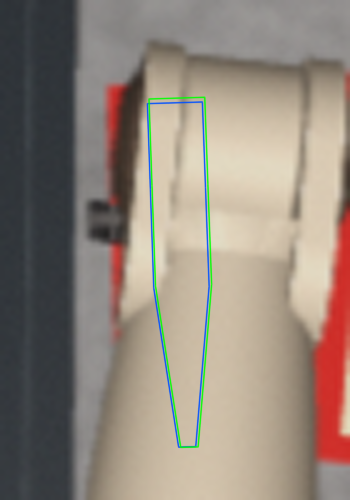

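step_arm --dr '[[0, 0, 0], [0, 0, 0], [0, 0, 0], [0, 0, 0], [0, 0, 0], [0, 0, 0], [0, 0, 0], [0, 0, 0]]' --xyz '[[0, 0, 0.2], [0, 0, 0.6], [0, 0, 1.0], [0, 0, 1.3], [0, 0, 1.55], [0, 0, 1.7], [0, 0, 1.76], [0, 0, 1.76]]' --gripper '[0.2, 0.2, 0.2, 0.2, 0.2, 0.2, 0.2, 0.2]'

```text
time: 7.25
ee_pos: [0.5464, -0.0549, 0.0076]
tcp_rot: [180.0, -0.0, 2.2]
wrist_force: [-0.5, 0.5, -1.0]
opening: 0.0383
```

```bash
python3 cmd.py fwd 0 0 1.76 0
python3 - <<'E'
from ov import *
o=bot.get_obs();print(o['time'],o['ee_pos'],o['tcp_rot'],o['opening'],o['wrist_force'])
it=[('tongs',.546,-.0553,2.2,.004)]
overlay('side',it,'e2.png',(275,385,170,250),6)
E
```

```text
cmd now [ 0.5461 -0.0552  0.007   2.2225]
7.25 [ 0.546362   -0.05488627  0.00760878] [ 1.79998194e+02 -2.15243943e-02  2.22887449e+00] 0.03825644873354016 [-0.4731876   0.48214532 -0.98823695]
```

View pics/e2.png

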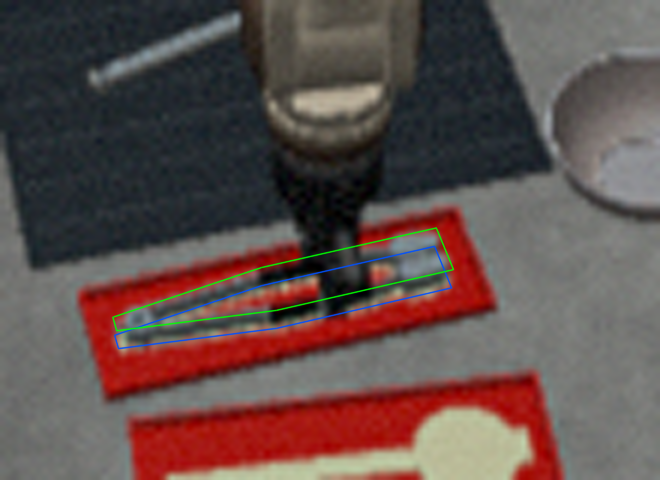

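step_arm --dr '[[0, 0, 0], [0, 0, 0], [0, 0, 0], [0, 0, 0], [0, 0, 0], [0, 0, 0], [0, 0, 0], [0, 0, 0]]' --xyz '[[0, 0, 0.02], [0, 0, 0.02], [0, 0, 0.02], [0, 0, 0.02], [0, 0, 0.02], [0, 0, -0.3], [0, 0, -1.0], [0, 0, -2.0]]' --gripper '[0.2, 0.57, 0.57, 0.57, 0.57, 0.57, 0.57, 0.57]'

```text
time: 8.1
ee_pos: [0.5451, -0.0548, 0.0873]
tcp_rot: [-180.0, 0.2, 2.2]
wrist_force: [0.4, -0.7, 0.2]
opening: 0.0488
```

```bash
python3 cmd.py fwd 0 0 -2 0;  python3 - <<'E'
from ov import *
o=bot.get_obs();print(o['time'],o['ee_pos'],o['tcp_rot'],o['opening'],o['wrist_force'])
it=[('tongs',.546,-.0553,2.2,.004)]
overlay('side',it,'f2.png',(275,385,170,250),6)
E
python3 cmd.py to .5 .1 .16 100;python3 cmd.py to .557 .2165 .1 195.7
```

```text
cmd now [ 0.5461 -0.0552  0.087   2.2225]
8.1 [ 0.54505119 -0.05482469  0.08730715] [-1.79975349e+02  1.75253103e-01  2.22157360e+00] 0.04882106989103976 [ 0.36597106 -0.69972924  0.2434004 ]
xyz [-1.002 -3.921 -1.825] wz -1.7065 mm 178
xyz [ 0.535 -6.776 -0.325] wz -3.3768 mm 272
```

View pics/f2.png

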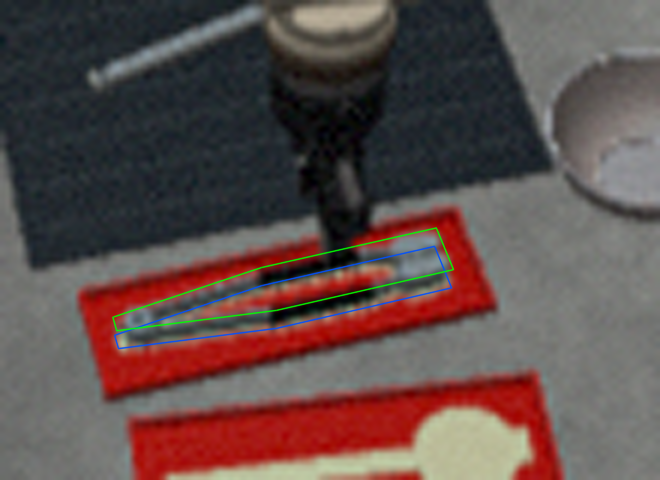

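```bash
python3 cmd.py to .51 .08 .14 67
```

```text
xyz [-0.771 -3.412 -1.325] wz -1.1306 mm 150
```

step_arm --dr '[[0, 0, -0.14], [0, 0, -0.28], [0, 0, -0.42], [0, 0, -0.56], [0, 0, -0.7], [0, 0, -0.84], [0, 0, -0.98], [0, 0, -1.12]]' --xyz '[[0, 0, -0.7], [-0.1, -0.4, -1.3], [-0.2, -1.0, -1.3], [-0.4, -1.6, -1.3], [-0.5, -2.2, -1.3], [-0.6, -2.7, -1.3], [-0.7, -3.1, -1.3], [-0.77, -3.4, -1.3]]' --gripper '[0.6, 0.6, 0.6, 0.6, 0.6, 0.6, 0.6, 0.6]'

```text
time: 8.95
ee_pos: [0.51, 0.0808, 0.1404]
tcp_rot: [179.9, -0.0, 66.8]
wrist_force: [0.5, 0.2, -0.0]
opening: 0.0513
```

```bash
python3 cmd.py fwd -.77 -3.4 -1.3 -1.12; python3 cmd.py to .54 .17 .14 130
```

```text
cmd now [ 0.5101  0.0795  0.139  66.3938]
xyz [ 2.372 -0.22  -0.025] wz -1.1101 mm 95
```

step_arm --dr '[[0, 0, -0.14], [0, 0, -0.28], [0, 0, -0.42], [0, 0, -0.56], [0, 0, -0.7], [0, 0, -0.84], [0, 0, -0.98], [0, 0, -1.12]]' --xyz '[[0.3, 0, 0], [0.6, -0.05, 0], [0.9, -0.1, 0], [1.2, -0.1, 0], [1.5, -0.15, 0], [1.8, -0.2, 0], [2.1, -0.2, 0], [2.4, -0.2, 0]]' --gripper '[0.6, 0.6, 0.6, 0.6, 0.6, 0.6, 0.6, 0.6]'

```text
time: 9.75
ee_pos: [0.5415, 0.1715, 0.1403]
tcp_rot: [179.9, 0.0, 130.9]
wrist_force: [0.2, -0.1, 0.2]
opening: 0.0515
```

```bash
python3 cmd.py fwd 2.4 -.2 0 -1.12; python3 cmd.py to .557 .2165 .08 195.7
python3 - <<'E'
from ov import *
it=[('tongs',.546,-.0553,2.2,.004)]
overlay('top',it,'g1.png',(310,380,150,250),6)
E
```

```text
cmd now [  0.5412   0.1707   0.139  130.5651]
xyz [0.613 1.045 1.475] wz -1.1368 mm 76
```

View pics/g1.png

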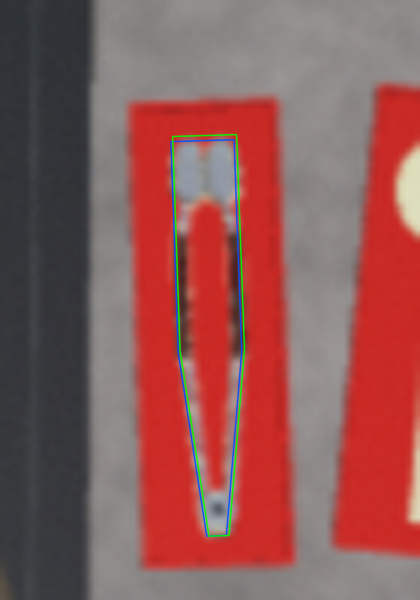

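The tongs lie on their silhouette, within about 2 mm. Next is the strainer.

step_arm --dr '[[0, 0, -0.14], [0, 0, -0.28], [0, 0, -0.43], [0, 0, -0.57], [0, 0, -0.71], [0, 0, -0.85], [0, 0, -1.0], [0, 0, -1.137]]' --xyz '[[0.1, 0.2, 0.1], [0.2, 0.4, 0.3], [0.3, 0.6, 0.6], [0.4, 0.8, 0.9], [0.5, 1.0, 1.2], [0.6, 1.04, 1.4], [0.61, 1.04, 1.48], [0.61, 1.04, 1.48]]' --gripper '[0.6, 0.6, 0.6, 0.6, 0.6, 0.6, 0.6, 0.6]'

```text
time: 10.6
ee_pos: [0.5567, 0.2163, 0.08]
tcp_rot: [-180.0, -0.0, -164.1]
wrist_force: [0.9, 0.6, -0.3]
opening: 0.0513
```

```bash
python3 cmd.py fwd .61 1.04 1.48 -1.137; python3 cmd.py to .557 .2165 .005 195.7
python3 -c "
from workcell import bot;o=bot.get_obs();print(o['ee_pos'],o['tcp_rot'],o['q'])"
```

```text
cmd now [5.569000e-01 2.163000e-01 7.980000e-02 1.957104e+02]
xyz [-0.003  0.005  1.87 ] wz 0.0002 mm 75
[0.55666788 0.2163323  0.08002786] [-1.79993207e+02 -3.67645427e-02 -1.64102014e+02] [ 2.12387186e+01  1.11531380e+01  2.32707372e-01  7.91168066e+01
 -3.34130569e-03  5.34073187e+00]
```

step_arm --dr '[[0, 0, 0], [0, 0, 0], [0, 0, 0], [0, 0, 0], [0, 0, 0], [0, 0, 0], [0, 0, 0], [0, 0, 0]]' --xyz '[[0, 0, 0.4], [0, 0, 0.8], [0, 0, 1.2], [0, 0, 1.5], [0, 0, 1.7], [0, 0, 1.8], [0, 0, 1.86], [0, 0, 1.86]]' --gripper '[0.6, 0.6, 0.6, 0.6, 0.6, 0.6, 0.6, 0.6]'

```text
time: 11.4
ee_pos: [0.5572, 0.2166, 0.0059]
tcp_rot: [180.0, 0.0, -164.3]
wrist_force: [0.6, -0.4, 1.1]
opening: 0.0514
```

step_arm --dr '[[0, 0, 0], [0, 0, 0], [0, 0, 0], [0, 0, 0], [0, 0, 0], [0, 0, 0], [0, 0, 0], [0, 0, 0]]' --xyz '[[0, 0, 0], [0, 0, 0], [0, 0, 0], [0, 0, 0], [0, 0, 0], [0, 0, 0], [0, 0, 0], [0, 0, 0]]' --gripper '[0, 0, 0, 0, 0, 0, 0, 0]' --squeeze 50

```text
time: 12.2
ee_pos: [0.5574, 0.2167, 0.0063]
tcp_rot: [180.0, 0.1, -164.3]
wrist_force: [-0.4, -0.1, 5.7]
opening: 0.0121
```

```bash
python3 cmd.py fwd 0 0 1.86 0
python3 - <<'E'
from ov import *
o=bot.get_obs();print(o['ee_pos'],o['tcp_rot'],o['wrist_force'],o['opening'])
it=[('strainer',.557,.2165,15.7,.003)]
overlay('side',it,'h2.png',(275,385,130,220),6)
E
```

```text
cmd now [5.569000e-01 2.163000e-01 5.400000e-03 1.957104e+02]
[0.5573658  0.2166716  0.00634809] [ 1.79994974e+02  6.08956449e-02 -1.64289204e+02] [-0.39691725 -0.1173418   5.71685725] 0.012119216952146466
```

View pics/h2.png

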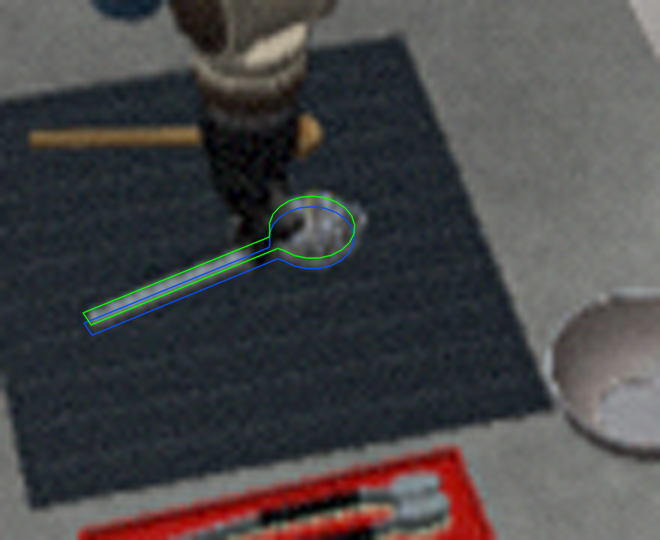

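step_arm --dr '[[0, 0, 0], [0, 0, 0], [0, 0, 0], [0, 0, 0], [0, 0, 0], [0, 0, 0], [0, 0, 0], [0, 0, 0]]' --xyz '[[0, 0, 0], [0, 0, -0.2], [0, 0, -0.5], [0, 0, -0.9], [0, 0, -1.3], [0, 0, -1.6], [0, 0, -1.8], [0, 0, -1.8]]' --gripper '[0, 0, 0, 0, 0, 0, 0, 0]'

```text
time: 13.05
ee_pos: [0.5576, 0.2167, 0.079]
tcp_rot: [180.0, 0.1, -164.3]
wrist_force: [-0.0, -0.4, 0.6]
opening: 0.0121
```

```bash
python3 cmd.py fwd 0 0 -1.8 0
python3 - <<'E'
from ov import *
o=bot.get_obs();print(o['ee_pos'],o['tcp_rot'],o['wrist_force'],o['opening'])
it=[('strainer',.557,.2165,15.7,.075)]
overlay('side',it,'i2.png',(275,385,110,200),6)
E
python3 cmd.py to .552 -.201 .1 174.4; python3 cmd.py to .5545 .01 .1 185
```

```text
cmd now [5.569000e-01 2.163000e-01 7.740000e-02 1.957104e+02]
[0.55756022 0.21673503 0.07902139] [ 1.79991229e+02  1.02374588e-01 -1.64288158e+02] [-0.01771176 -0.40973134  0.63269737] 0.01213725282296289
xyz [  2.943 -10.009  -0.565] wz 0.3719 mm 418
xyz [ 1.455 -4.948 -0.565] wz 0.1869 mm 208
```

View pics/i2.png

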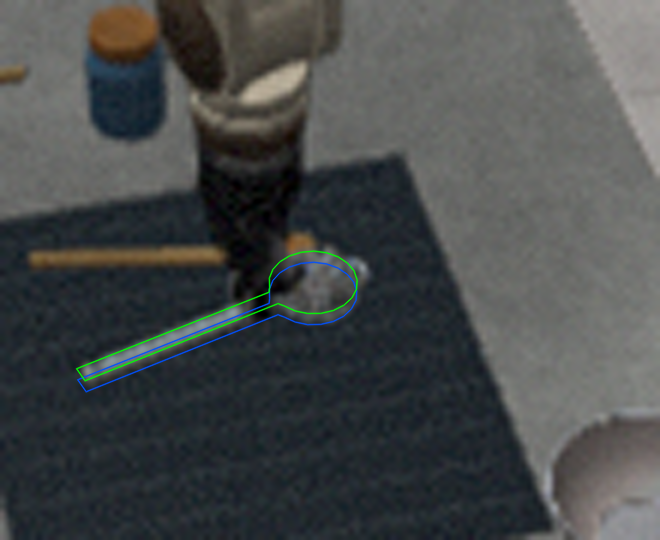

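Strainer held, level and aligned with the model. Carry it over, keeping it clear above the tongs.

step_arm --dr '[[0, 0, 0.02], [0, 0, 0.04], [0, 0, 0.06], [0, 0, 0.09], [0, 0, 0.12], [0, 0, 0.15], [0, 0, 0.18], [0, 0, 0.2]]' --xyz '[[0.07, -0.25, -0.3], [0.2, -0.7, -0.56], [0.4, -1.3, -0.56], [0.6, -2.0, -0.56], [0.8, -2.7, -0.56], [1.0, -3.4, -0.56], [1.2, -4.1, -0.56], [1.4, -4.8, -0.56]]' --gripper '[0, 0, 0, 0, 0, 0, 0, 0]'

```text
time: 13.9
ee_pos: [0.5546, 0.0139, 0.1009]
tcp_rot: [-180.0, 0.0, -175.9]
wrist_force: [1.1, 0.5, -0.1]
opening: 0.0125
```

```bash
python3 cmd.py fwd 1.4 -4.8 -.56 .2
python3 cmd.py to .552 -.201 .08 174.4
```

```text
cmd now [5.550000e-01 1.630000e-02 9.980000e-02 1.842512e+02]
xyz [ 0.478 -5.412  0.495] wz 0.1719 mm 218
```

step_arm --dr '[[0, 0, 0.02], [0, 0, 0.05], [0, 0, 0.08], [0, 0, 0.11], [0, 0, 0.14], [0, 0, 0.16], [0, 0, 0.172], [0, 0, 0.172]]' --xyz '[[0.06, -0.8, 0], [0.13, -1.6, 0], [0.21, -2.4, 0], [0.29, -3.3, 0], [0.37, -4.2, 0], [0.43, -4.9, 0.2], [0.48, -5.3, 0.4], [0.48, -5.41, 0.5]]' --gripper '[0, 0, 0, 0, 0, 0, 0, 0]'

```text
time: 14.7
ee_pos: [0.5509, -0.2026, 0.0794]
tcp_rot: [180.0, -0.1, 174.2]
wrist_force: [0.3, -0.5, -1.3]
opening: 0.0125
```

```bash
python3 cmd.py fwd .48 -5.41 .5 .172
python3 - <<'E'
from ov import *
o=bot.get_obs();print(o['ee_pos'],o['tcp_rot'],o['wrist_force'],o['opening'])
it=[('strainer',.552,-.201,-5.6,.077)]
overlay('side',it,'j2.png',(275,385,185,275),6)
E
python3 cmd.py to .552 -.201 .007 174.4
```

```text
cmd now [ 5.519000e-01 -2.009000e-01  7.980000e-02  1.743964e+02]
[ 0.55092576 -0.20260896  0.07942837] [ 1.79992282e+02 -5.72018699e-02  1.74215645e+02] [ 0.30571251 -0.45805422 -1.30722221] 0.01252928971061042
xyz [-0.003 -0.002  1.82 ] wz -0.0001 mm 73
```

View pics/j2.png

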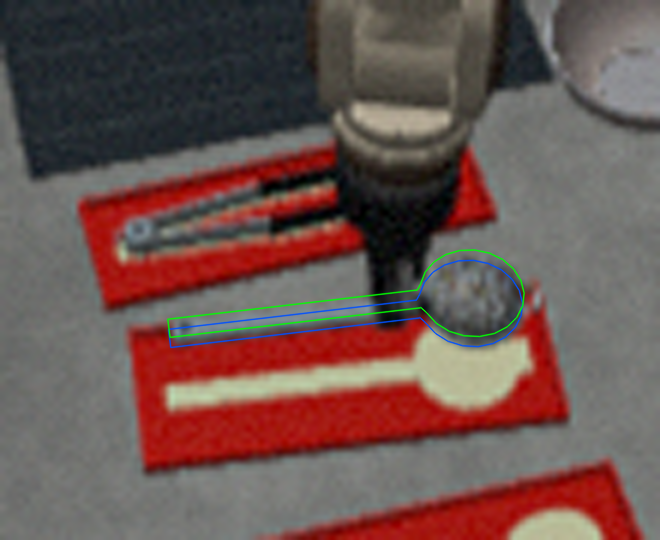

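Aligned; descend to TCP z ≈ 7 mm.

step_arm --dr '[[0, 0, 0], [0, 0, 0], [0, 0, 0], [0, 0, 0], [0, 0, 0], [0, 0, 0], [0, 0, 0], [0, 0, 0]]' --xyz '[[0, 0, 0.2], [0, 0, 0.6], [0, 0, 1.0], [0, 0, 1.3], [0, 0, 1.55], [0, 0, 1.75], [0, 0, 1.82], [0, 0, 1.82]]' --gripper '[0, 0, 0, 0, 0, 0, 0, 0]'

```text
time: 15.55
ee_pos: [0.5521, -0.2005, 0.0076]
tcp_rot: [-180.0, 0.0, 174.4]
wrist_force: [-0.3, 0.3, -1.9]
opening: 0.0119
```

```bash
python3 cmd.py fwd 0 0 1.82 0
python3 - <<'E'
from ov import *
o=bot.get_obs();print(o['ee_pos'],o['tcp_rot'],o['wrist_force'],o['opening'])
it=[('strainer',.552,-.201,-5.6,.004)]
overlay('side',it,'k2.png',(275,385,200,290),6)
E
```

```text
cmd now [ 5.519000e-01 -2.009000e-01  7.000000e-03  1.743964e+02]
[ 0.55214932 -0.20052929  0.00762638] [-1.79999878e+02  2.31779202e-02  1.74413214e+02] [-0.29366165  0.28803369 -1.90954182] 0.011920839825069907
```

View pics/k2.png

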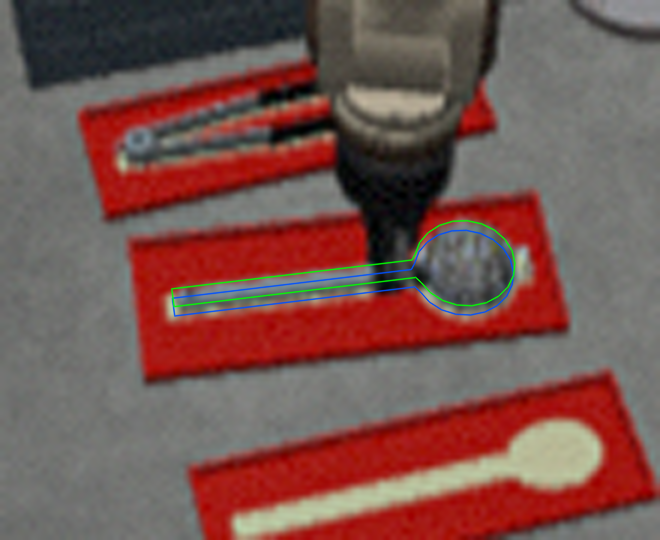

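step_arm --dr '[[0, 0, 0], [0, 0, 0], [0, 0, 0], [0, 0, 0], [0, 0, 0], [0, 0, 0], [0, 0, 0], [0, 0, 0]]' --xyz '[[0, 0, 0], [0, 0, 0], [0, 0, 0], [0, 0, 0], [0, 0, 0], [0, 0, -0.4], [0, 0, -1.3], [0, 0, -2.4]]' --gripper '[0.4, 0.4, 0.4, 0.4, 0.4, 0.4, 0.4, 0.4]'

```text
time: 16.4
ee_pos: [0.5509, -0.2003, 0.1027]
tcp_rot: [180.0, -0.2, 174.4]
wrist_force: [0.1, -0.8, 0.5]
opening: 0.0348
```

```bash
python3 cmd.py fwd 0 0 -2.4 0
python3 cmd.py to .556 .06 .13 172;  python3 cmd.py to .556 .3526 .08 167.8
```

```text
cmd now [ 5.519000e-01 -2.009000e-01  1.030000e-01  1.743964e+02]
xyz [ 0.535  6.502 -0.675] wz 0.0418 mm 262
xyz [ 1.249 13.782  0.575] wz 0.1151 mm 554
```

step_arm --dr '[[0, 0, 0.01], [0, 0, 0.02], [0, 0, 0.03], [0, 0, 0.04], [0, 0, 0.04], [0, 0, 0.04], [0, 0, 0.04], [0, 0, 0.04]]' --xyz '[[0.1, 0.6, -0.4], [0.2, 1.6, -0.7], [0.3, 2.7, -0.7], [0.4, 3.8, -0.7], [0.5, 4.9, -0.7], [0.6, 6.0, -0.7], [0.65, 7.1, -0.7], [0.7, 8.2, -0.7]]' --gripper '[0.6, 0.6, 0.6, 0.6, 0.6, 0.6, 0.6, 0.6]'

```text
time: 17.2
ee_pos: [0.5559, 0.1303, 0.1315]
tcp_rot: [180.0, 0.0, 172.1]
wrist_force: [0.6, -0.3, 0.7]
opening: 0.0511
```

```bash
python3 cmd.py fwd .7 8.2 -.7 .04
python3 cmd.py to .556 .3526 .08 167.8
python3 - <<'E'
from ov import *
it=[('tongs',.546,-.0553,2.2,.004),('strainer',.552,-.201,-5.6,.004)]
overlay('side',it,'l2.png',(275,385,180,270),6)
overlay('top',it,'l1.png',(325,445,155,250),6)
E
```

```text
cmd now [5.561000e-01 1.282000e-01 1.310000e-01 1.721045e+02]
xyz [0.772 5.556 1.275] wz 0.0751 mm 230
```

View pics/l2.png

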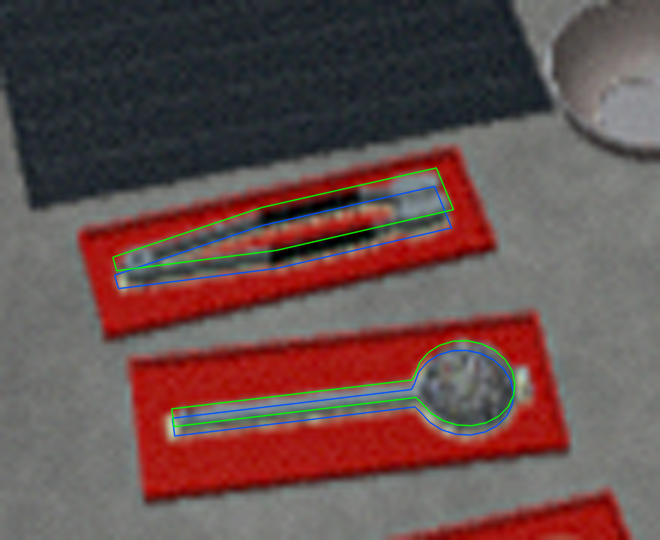

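View pics/l1.png

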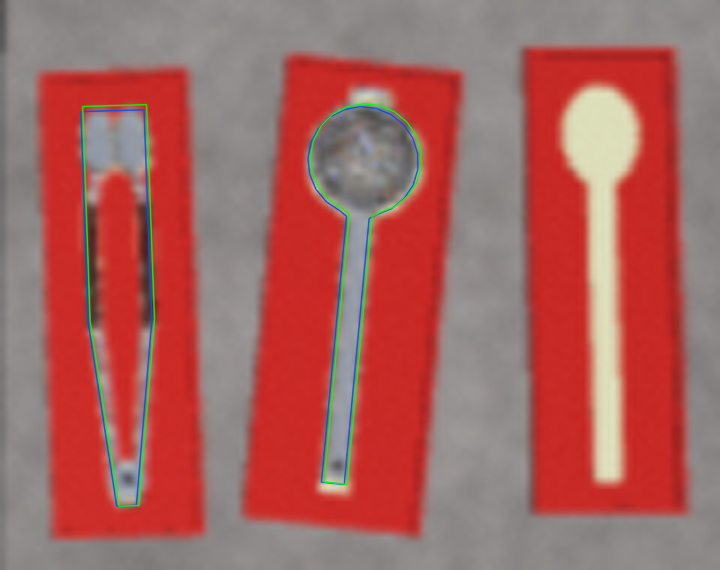

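step_arm --dr '[[0, 0, 0.01], [0, 0, 0.02], [0, 0, 0.04], [0, 0, 0.05], [0, 0, 0.075], [0, 0, 0.075], [0, 0, 0.075], [0, 0, 0.075]]' --xyz '[[0.15, 1.0, 0], [0.3, 2.0, 0], [0.45, 3.0, 0.2], [0.6, 4.0, 0.5], [0.7, 4.8, 0.8], [0.75, 5.3, 1.0], [0.77, 5.56, 1.27], [0.77, 5.56, 1.27]]' --gripper '[0.6, 0.6, 0.6, 0.6, 0.6, 0.6, 0.6, 0.6]'

```text
time: 18.1
ee_pos: [0.5557, 0.3528, 0.0785]
tcp_rot: [-179.9, -0.1, 167.9]
wrist_force: [0.4, -0.5, -0.1]
opening: 0.0513
```

```bash
python3 cmd.py fwd .77 5.56 1.27 .075
python3 cmd.py to .556 .3526 .005 167.8
python3 - <<'E'
from ov import *
o=bot.get_obs();print(o['ee_pos'],o['tcp_rot'],o['q'])
it=[('spoon',.556,.3526,-12.2,.003)]
overlay('side',it,'m2.png',(265,385,110,200),6)
E
```

```text
cmd now [5.561000e-01 3.528000e-01 8.020000e-02 1.678073e+02]
xyz [ 0.002 -0.004  1.88 ] wz 0.0001 mm 75
[0.55568106 0.35277054 0.0784924 ] [-1.79884135e+02 -1.05890834e-01  1.67871522e+02] [ 3.24127563e+01  1.96861593e+01  1.04369877e+01  8.09075717e+01
 -8.30805900e-03  4.45411381e+01]
```

View pics/m2.png

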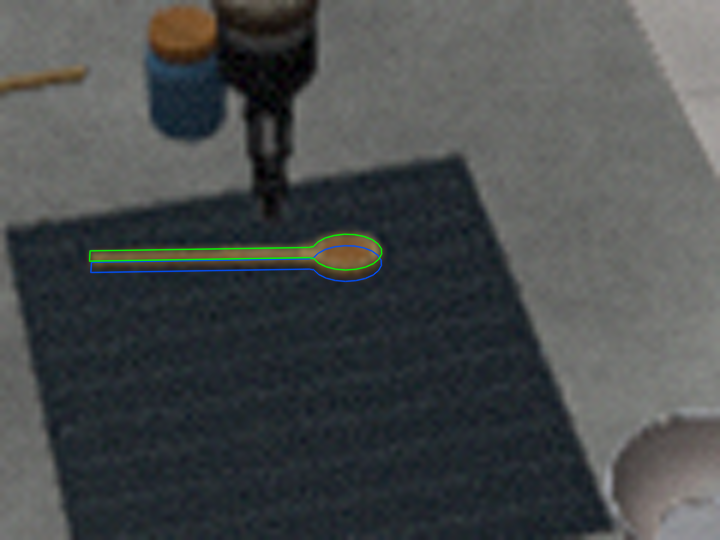

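step_arm --dr '[[0, 0, 0], [0, 0, 0], [0, 0, 0], [0, 0, 0], [0, 0, 0], [0, 0, 0], [0, 0, 0], [0, 0, 0]]' --xyz '[[0, 0, 0.4], [0, 0, 0.8], [0, 0, 1.2], [0, 0, 1.5], [0, 0, 1.7], [0, 0, 1.8], [0, 0, 1.87], [0, 0, 1.87]]' --gripper '[0.6, 0.6, 0.6, 0.6, 0.6, 0.6, 0.6, 0.6]'

```text
time: 18.95
ee_pos: [0.5562, 0.3531, 0.0057]
tcp_rot: [180.0, 0.0, 167.8]
wrist_force: [-0.2, 0.9, -0.8]
opening: 0.0516
```

step_arm --dr '[[0, 0, 0], [0, 0, 0], [0, 0, 0], [0, 0, 0], [0, 0, 0], [0, 0, 0], [0, 0, 0], [0, 0, 0]]' --xyz '[[0, 0, 0], [0, 0, 0], [0, 0, 0], [0, 0, 0], [0, 0, 0], [0, 0, 0], [0, 0, 0], [0, 0, 0]]' --gripper '[0, 0, 0, 0, 0, 0, 0, 0]' --squeeze 50

```text
time: 19.75
ee_pos: [0.5565, 0.3532, 0.0064]
tcp_rot: [180.0, 0.0, 167.8]
wrist_force: [0.1, 0.1, 4.5]
opening: 0.0104
```

step_arm --dr '[[0, 0, 0], [0, 0, 0], [0, 0, 0], [0, 0, 0], [0, 0, 0], [0, 0, 0], [0, 0, 0], [0, 0, 0]]' --xyz '[[0, 0, 0], [0, 0, -0.2], [0, 0, -0.5], [0, 0, -0.9], [0, 0, -1.3], [0, 0, -1.6], [0, 0, -1.8], [0, 0, -1.8]]' --gripper '[0, 0, 0, 0, 0, 0, 0, 0]'

```text
time: 20.55
ee_pos: [0.5568, 0.3534, 0.0794]
tcp_rot: [179.9, 0.1, 167.8]
wrist_force: [0.0, -1.1, -1.9]
opening: 0.0101
```

```bash
python3 cmd.py fwd 0 0 1.87 0; python3 cmd.py fwd 0 0 -1.8 0
python3 cmd.py to .556 .1 .1 172
python3 - <<'E'
from ov import *
o=bot.get_obs();print(o['ee_pos'],o['tcp_rot'],o['opening'])
it=[('spoon',.556,.3526,-12.2,.075)]
overlay('side',it,'n2.png',(265,385,90,180),6)
E
```

```text
cmd now [5.561000e-01 3.528000e-01 5.400000e-03 1.678073e+02]
cmd now [5.561000e-01 3.528000e-01 7.740000e-02 1.678073e+02]
xyz [-1.332 -6.177 -0.565] wz -0.0732 mm 254
[0.55680431 0.35337117 0.07943359] [1.79905226e+02 9.26034519e-02 1.67805159e+02] 0.01006193457726677
```

View pics/n2.png

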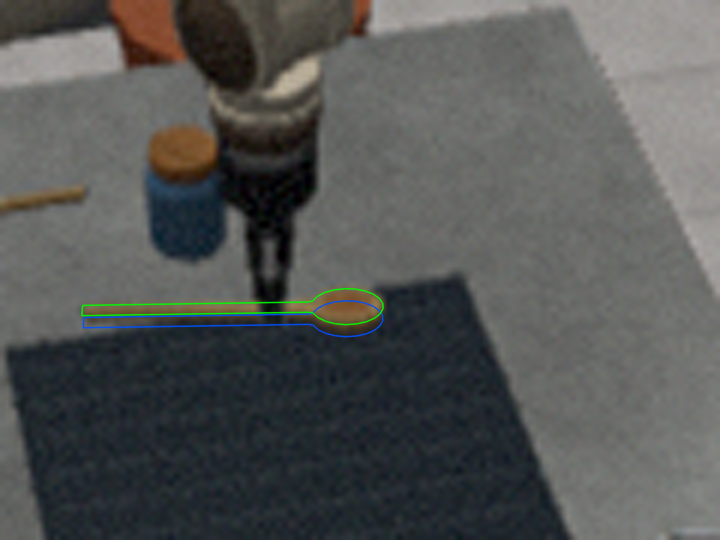

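step_arm --dr '[[0, 0, -0.01], [0, 0, -0.02], [0, 0, -0.03], [0, 0, -0.04], [0, 0, -0.05], [0, 0, -0.06], [0, 0, -0.07], [0, 0, -0.07]]' --xyz '[[-0.07, -0.3, -0.3], [-0.2, -0.9, -0.56], [-0.37, -1.7, -0.56], [-0.56, -2.6, -0.56], [-0.75, -3.5, -0.56], [-0.95, -4.4, -0.56], [-1.14, -5.3, -0.56], [-1.33, -6.2, -0.56]]' --gripper '[0, 0, 0, 0, 0, 0, 0, 0]'

```text
time: 21.4
ee_pos: [0.5551, 0.0971, 0.1002]
tcp_rot: [-180.0, -0.0, 171.9]
wrist_force: [1.0, -0.2, -1.2]
opening: 0.0102
```

```bash
python3 cmd.py fwd -1.33 -6.2 -.56 -.07; python3 cmd.py to .56 -.19 .1 178; python3 cmd.py to .564 -.353 .08 180.8
```

```text
cmd now [5.55700e-01 9.91000e-02 9.98000e-02 1.71818e+02]
xyz [-1.134e+00 -7.139e+00 -5.000e-03] wz -0.1079 mm 289
xyz [ -1.813 -11.158   0.495] wz -0.1568 mm 453
```

step_arm --dr '[[0, 0, -0.01], [0, 0, -0.03], [0, 0, -0.04], [0, 0, -0.06], [0, 0, -0.07], [0, 0, -0.08], [0, 0, -0.09], [0, 0, -0.11]]' --xyz '[[-0.14, -0.9, 0], [-0.28, -1.8, 0], [-0.43, -2.7, 0], [-0.57, -3.6, 0], [-0.71, -4.5, 0], [-0.85, -5.4, 0], [-1.0, -6.3, 0], [-1.13, -7.1, 0]]' --gripper '[0, 0, 0, 0, 0, 0, 0, 0]'

```text
time: 22.2
ee_pos: [0.5591, -0.1905, 0.1002]
tcp_rot: [-180.0, -0.0, 178.1]
wrist_force: [-0.1, 0.4, -0.5]
opening: 0.0102
```

```bash
python3 cmd.py fwd -1.13 -7.1 0 -.11; python3 cmd.py to .564 -.353 .08 180.8
```

```text
cmd now [ 5.600000e-01 -1.884000e-01  9.980000e-02  1.781206e+02]
xyz [-0.234 -4.109  0.495] wz -0.0468 mm 166
```

step_arm --dr '[[0, 0, -0.01], [0, 0, -0.02], [0, 0, -0.03], [0, 0, -0.04], [0, 0, -0.047], [0, 0, -0.047], [0, 0, -0.047], [0, 0, -0.047]]' --xyz '[[-0.05, -0.9, 0], [-0.1, -1.8, 0], [-0.15, -2.6, 0], [-0.19, -3.3, 0.1], [-0.22, -3.8, 0.3], [-0.23, -4.05, 0.45], [-0.23, -4.11, 0.5], [-0.23, -4.11, 0.5]]' --gripper '[0, 0, 0, 0, 0, 0, 0, 0]'

```text
time: 23.0
ee_pos: [0.5634, -0.3524, 0.0797]
tcp_rot: [180.0, -0.1, -179.2]
wrist_force: [0.8, -0.0, -0.8]
opening: 0.0107
```

```bash
python3 cmd.py fwd -.23 -4.11 .5 -.047; python3 cmd.py to .564 -.353 .007 180.8
python3 - <<'E'
from ov import *
o=bot.get_obs();print(o['ee_pos'],o['tcp_rot'],o['opening'])
it=[('spoon',.564,-.353,.8,.077)]
overlay('side',it,'o2.png',(285,405,210,300),6)
E
```

```text
cmd now [ 5.639000e-01 -3.530000e-01  7.980000e-02  1.808135e+02]
xyz [-4.00e-03  1.00e-03  1.82e+00] wz 0.0002 mm 73
[ 0.56340945 -0.35241301  0.07965017] [ 1.79953148e+02 -5.87453662e-02 -1.79196988e+02] 0.010658138705243956
```

View pics/o2.png

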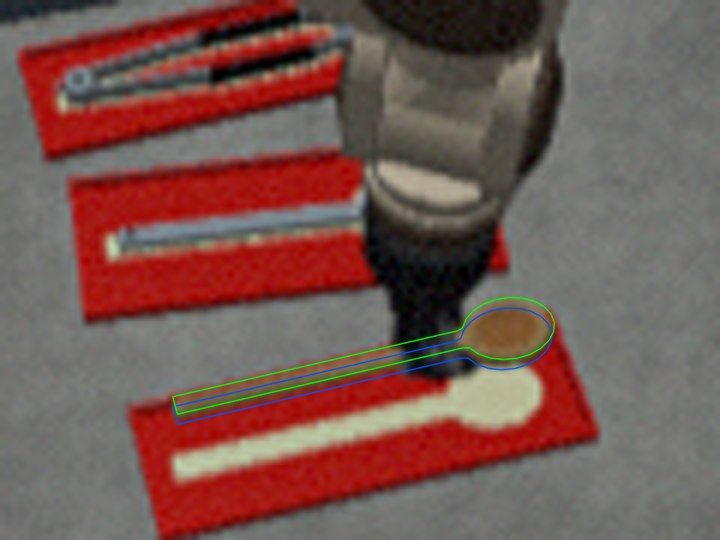

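step_arm --dr '[[0, 0, 0], [0, 0, 0], [0, 0, 0], [0, 0, 0], [0, 0, 0], [0, 0, 0], [0, 0, 0], [0, 0, 0]]' --xyz '[[0, 0, 0.2], [0, 0, 0.6], [0, 0, 1.0], [0, 0, 1.3], [0, 0, 1.55], [0, 0, 1.75], [0, 0, 1.82], [0, 0, 1.82]]' --gripper '[0, 0, 0, 0, 0, 0, 0, 0]'

```text
time: 23.85
ee_pos: [0.564, -0.3528, 0.0075]
tcp_rot: [-180.0, 0.0, -179.2]
wrist_force: [0.5, 0.6, -0.5]
opening: 0.0099
```

step_arm --dr '[[0, 0, 0], [0, 0, 0], [0, 0, 0], [0, 0, 0], [0, 0, 0], [0, 0, 0], [0, 0, 0], [0, 0, 0]]' --xyz '[[0, 0, 0], [0, 0, 0], [0, 0, 0], [0, 0, 0], [0, 0, 0], [0, 0, -0.4], [0, 0, -1.3], [0, 0, -2.4]]' --gripper '[0, 0.4, 0.4, 0.4, 0.4, 0.4, 0.4, 0.4]'

```text
time: 24.65
ee_pos: [0.5631, -0.3523, 0.1039]
tcp_rot: [179.9, -0.1, -179.2]
wrist_force: [0.9, -0.2, 1.5]
opening: 0.0339
```

```bash
python3 cmd.py fwd 0 0 1.82 0;python3 cmd.py fwd 0 0 -2.4 0; python3 cmd.py to .45 -.02 .2 180.8
```

```text
cmd now [ 5.639000e-01 -3.530000e-01  7.000000e-03  1.808135e+02]
cmd now [ 5.639000e-01 -3.530000e-01  1.030000e-01  1.808135e+02]
xyz [ 2.728  8.365 -2.425] wz 0.0002 mm 365
```

Move well clear for a final look from both cameras.

step_arm --dr '[[0, 0, 0], [0, 0, 0], [0, 0, 0], [0, 0, 0], [0, 0, 0], [0, 0, 0], [0, 0, 0], [0, 0, 0]]' --xyz '[[0, 0, -1], [0.3, 0.8, -2], [0.7, 1.8, -2.4], [1.1, 2.9, -2.4], [1.5, 4.0, -2.4], [1.9, 5.1, -2.4], [2.3, 6.2, -2.4], [2.7, 7.3, -2.4]]' --gripper '[0.4, 0.4, 0.4, 0.4, 0.4, 0.4, 0.4, 0.4]'

```text
time: 25.45
ee_pos: [0.4508, -0.0609, 0.2007]
tcp_rot: [-180.0, 0.1, -179.2]
wrist_force: [1.4, 0.1, 0.3]
opening: 0.0341
```

step_arm --dr '[[0, 0, 0], [0, 0, 0], [0, 0, 0], [0, 0, 0], [0, 0, 0], [0, 0, 0], [0, 0, 0], [0, 0, 0]]' --xyz '[[0, 1, 0], [0, 2, 0], [0, 3, 0], [0, 4, 0], [0, 5, 0], [0, 5.5, 0], [0, 5.5, 0], [0, 5.5, 0]]' --gripper '[0.4, 0.4, 0.4, 0.4, 0.4, 0.4, 0.4, 0.4]'

```text
time: 26.25
ee_pos: [0.4486, 0.1576, 0.2002]
tcp_rot: [180.0, 0.0, -179.1]
wrist_force: [-0.4, 0.2, -0.4]
opening: 0.0341
```

Run:
```python
from ov import *
it=[('tongs',.546,-.0553,2.2,.004),('strainer',.552,-.201,-5.6,.004),('spoon',.564,-.353,.8,.004)]
overlay('side',it,'p2.png',(280,400,195,305),6)
overlay('top',it,'p1.png',(325,445,155,250),6)
save(bot.camera('top')['image'],'q1.png')
```

```text
(no output)
```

View pics/p1.png

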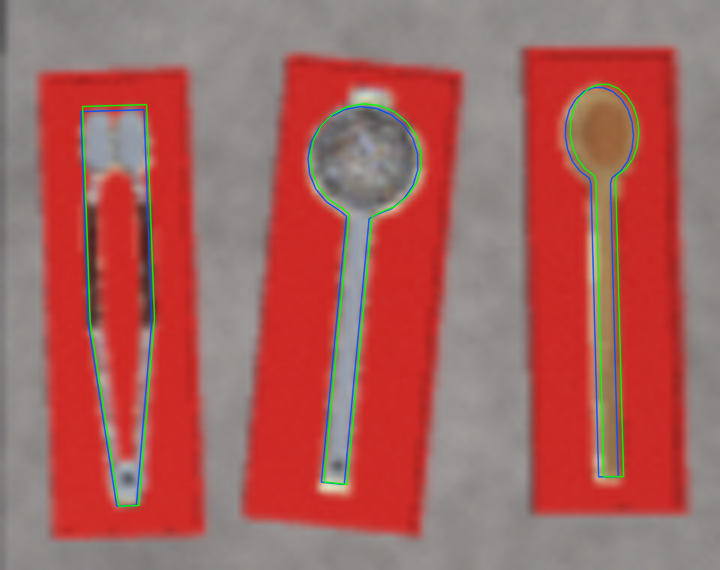

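View pics/p2.png

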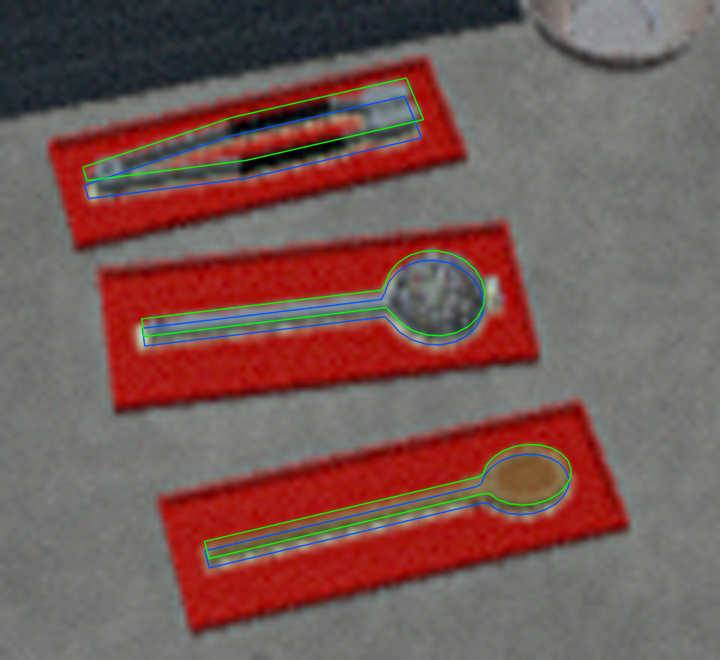

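View pics/q1.png

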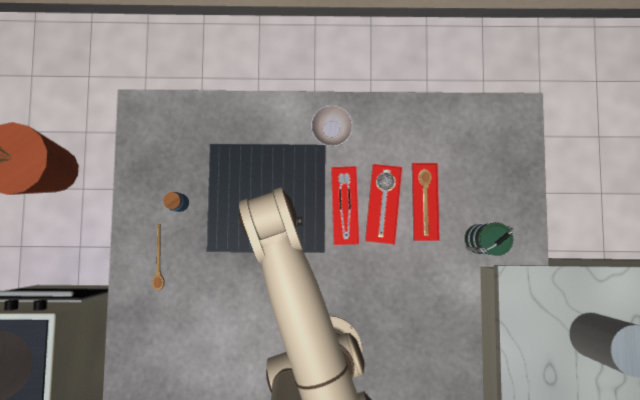

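Both views show all three utensils on their silhouettes. Bowl (331,125), tiffin (490,239) and jar (175,201) stand where they were in the first top view.

```bash
python3 -c "
from workcell import bot;print(bot.get_obs()['time'],bot.job_done())"
```

```text
the job is handed in; nothing more can be done
26.4 None
```

The tongs, the strainer and the mat's wooden spoon are now each lying in their own red tray, and I handed the job in at 26.4 s of the 88 s allowed. I gripped each one at its origin, carried it level, set it down about 0.6 mm above the tray floor and released it.

**Placement:** In the final top and side pictures, each model outline lay within about 2–3 mm of the utensil and its silhouette. The angles match to about 1°, and heads lie on heads. I can't measure tilt and height that finely in the pictures, but all three looked flat on the tray floor.

**Bystanders:** The bowl, tiffin carrier, salt jar and look-alike spoon show no movement between the first and last top pictures. The gripper was open and clear of everything.

**Disagreements:**
- **Finger opening:** it read 1–2 mm less than the nominal handle widths for all three grips.
- **TCP position:** it read 1–2 mm off the commanded pose at times during or just after moves.
- **Automatic edge measurements:** the first ones for the tongs and for the tray silhouettes from the top camera were unreliable. I used the tray outlines, the side view and the overlays instead.

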